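Lock the shaft of the bench malt mill

ROBOT

A 7-joint arm with a two-finger parallel gripper is mounted at the origin on the work surface. World frame = base frame: x ahead of the robot, y to its left, z up, the work surface at z = 0. Lengths are in mm, angles in rad, forces in N, time in s.
With the tool pointing down it reaches from about 425 to 975 mm from the base axis. Payload 16.7 kg.
Tool frame: the origin (TCP) lies midway between the tips of the shut fingers; the grasp point (between the pads) lies 19 mm behind it; z points along the fingers, y is the line along which they close (so a half turn about z gives the same grasp; the last joint's range is limited). The gripper opens to 85 mm and grips with 20 to 120 N. Pads are 22 mm wide; open, the fingers measure 114 mm over their backs; the gripper's body (76 mm by 85 mm) begins 54 mm behind the grasp point. The pads swing forward as they close: fully open they stand 13 mm farther back than shut.
Start: joints at [-1.438, 0.426, 0.074, 1.606, -0.034, 1.111, -0.067], TCP at [188.362, 648.148, 231.302] pointing down, gripper open.
Joint ranges: [-2.85, 2.85], [-0.5, 2.14], [-1.23, 1.37], [0.21, 2.46], [-1.02, 4.16], [0.16, 2.05], [-2.73, 2.73]. Speed limits (rad/s): [1.89, 1.89, 2.39, 2.39, 3.01, 3.01, 3.01].

INTERFACE

Orientations are given as [roll, pitch, yaw] about the fixed x, y, z axes, in that order (R = Rz(yaw) Ry(pitch) Rx(roll)).
In Python, from station import env gives the robot as it stands.
- The arm moves only by the tool move_arm, never from a script. Its argument "motion" is a list that holds one entry, the list of rows, each a list of 6 numbers: the shift along the tool's x, y, z in m, then the turn, a rotation vector about the tool's x, y, z in rad. In form: [[[dx, dy, dz, ax, ay, az], ...]]. A call has 1 to 12 rows; each row is the pose to reach, as a shift and turn from the pose commanded when the call began, along the tool's axes at that moment; what a row does not reach only later rows make up. A row lasts 1/10 s, in which the tool goes at most 50 mm and 8.59 degrees, less where a joint would pass 70% of its speed; a pose out of reach is approached as far as the arm can. A call with a gripper value outside its range is refused whole. "jaw" is the gripper command: -1 is shut, 1 is fully open, values between are in proportion, set as the call begins (left out, the last holds). The fingers move at their own pace and stop on an object; "newtons" is the grip in N (left out, the last holds). Time passes only in rows, so rows that repeat a pose let the fingers close. It gives the time, the measured TCP pose, the force, the opening and the grip force at its end, in the units of the state.
- env.observe(): the state, without advancing time (a new reading comes with each control period).
- env.grab_frame(name): name is "side" or "top"; returns the picture (400x640x3 uint8, red, green, blue); there is no depth.
- env.get_calibration(name): a dict with "fx", "fy", "cx", "cy" (pixels), "world_from_camera" (4x4, takes a point from camera to world coordinates). Camera axes: x right, y down, z forward; pixel columns grow to the right and rows downward; lengths in mm; the calibration is good to about 2 mm. A picture is of the moment at which its call begins. get_calibration takes no time and is no camera call.
- env.finish_job(): hands the job in; it is judged then, once.
The state is a dict: "clock": time; "joint_positions": joint angles; "joint_velocities": joint speeds; "joint_efforts": joint torques, N m; "tool_pos": TCP position; "tool_rot": TCP orientation; "force": force on the tool from outside, world axes, zero at the start; "ft_torque": the same for the moment, N m; "grip_width": finger opening in mm; "finger_force": force on a finger pad.
Only numpy, scipy, OpenCV 4.12 (cv2) and the standard library are available. Lean on these libraries where they do the work, as an engineer would, in place of code of your own. Each camera call takes 0.05 s, during which the arm holds its last target. There are 200 camera calls.

TASK

Lock the malt mill's shaft before it is cleaned: with the fingertips, push a peg of the yellow disc round until its slot is in line with the steel bar, then push the bar by its red tab through the disc until it is fully home against the stop in the keeper. Do not lift the bar out of its channel, and leave the glasses, mug, bottle, carton and marker pen where they stand.

Things in the scene. Friction and masses are not known exactly. Their poses are not given: they have to be found in the camera images.
- mill: Bench malt mill, fixed: blue gear case, deck 45 mm above the table, x -215 to 95 mm, y +-60 mm; roller block and steel hopper (top about 122 mm) at x 95 to 210 mm, grey motor on the hopper block's -y side. Origin on the table under the yellow disc's axis; x is the direction the bar is pushed (towards the hopper), z up.
- disc (a joint): Angle (rad) of the yellow disc, positive anticlockwise from above, limits -0.4 to 3.54. Its slot is in line with the bar at 0 and, equally good, at 3.14. Stiff by friction (about 2 N at a peg), stays where it is left. Two upright black pegs on it, 29 mm from the axis, are at +90 and -90 degrees from the mill's x when the joint is 0 and turn with it.
- disc_top (a point): Centre of the yellow disc's top face, on its axis, 67 mm above the table; x along the slot (turns with the disc), y to one peg. Disc 80 mm across; straight slot 20 mm wide right across it, open above. The pegs are 12 mm thick, 29 mm from the axis along +y and -y, tops 97 mm above the table. The bar's tapered nose corrects the last 0.1 rad or so of misalignment.
- bar_nose_tip (a point): Tip of the loose steel bar's tapered nose, half-way up the bar; x along the bar in its pushing direction, z up. Bar 140 mm long, 14 wide, 14 high, about 0.2 kg; it lies in an open channel (17 mm between walls, wall tops 58 mm above the table, mill x -211 to -45 mm), underside 49 mm above the table, nose 6 to 25 mm short of the disc at the start.
- bar_tab (a point): Middle of the rear face of the red upright tab at the bar's rear end, 136 mm behind the nose tip and 79 mm above the table: push here towards +x (axes as the nose tip). Tab 26 mm wide, 8 mm thick, from 63 to 95 mm above the table. Sliding the bar takes a few newtons.
- bar_home (a point): Fixed point on the stop's face inside the dark roofed keeper (mill x 40 to 78 mm, top 73 mm above the table), 68 mm beyond the disc's axis, 56 mm above the table: the nose tip rests here when the bar is fully home. Axes as the mill's.
- glass_a_mid (a point): Bystander, leave alone: clear tasting glass, 66 mm wide, 115 mm tall; the point is its centre about half-way up.
- glass_b_mid (a point): Bystander, leave alone: clear tasting glass, 66 mm wide, 115 mm tall; the point is its centre about half-way up.
- glass_c_mid (a point): Bystander, leave alone: clear tasting glass, 66 mm wide, 115 mm tall; the point is its centre about half-way up.
- mug_mid (a point): Bystander, leave alone: green glass mug with a side handle, about 80 mm wide and 110 mm tall; the point is its centre about half-way up.
- bottle_mid (a point): Bystander, leave alone: amber bottle, 60 mm wide, 190 mm tall; the point is its centre about half-way up.
- carton_mid (a point): Bystander, leave alone: small cardboard carton, 110 x 75 x 45 mm; the point is its centre about half-way up.
- marker_mid (a point): Bystander, leave alone: blue marker pen, 135 mm long, 14 mm wide, lying flat; the point is its centre about half-way up.
- bar_mid (a point): Centre of the bar's own 140 mm length, half-way up, 70 mm behind the nose tip; same axes as the nose tip.
Things that resemble listed ones, but are neither listed nor needed, are in the scene too. Of the things that look like the part that bears bar_nose_tip, the middle-sized one is meant.

How it is judged:
By the outcome, as a careful person would: the job done as asked, in the order asked, and still so for the second after the job is handed in, with the robot touching nothing.
It also fails if it takes over 48 s, if anything falls off the work surface, if the arm or the gripper's body presses on something with over 40 N, if the wrist force passes 120 N, or if a joint passes its speed limit or range.

## Working session

There is one attempt and no reset: what is moved stays moved. The work goes in short steps, Python scripts to look and compute and a tool call to move; the robot and the scene stay as the last step left them, time stands still between calls to the robot, and variables do not carry over. Pictures are saved under pics/ and viewed, at most 10 in all, crops included, and the job is handed in when it is done.

Besides the shell and the picture viewer there is one more tool, called after "Emit:" by a JSON object that holds its "api" and its "payload", one argument or row to a line. move_arm: Moves the arm, as the interface text tells. Its arguments: {"type":"object","properties":{"motion":{"type":"array"},"jaw":{"type":"number"},"newtons":{"type":"number"}},"required":["motion"]}

```bash
mkdir -p pics
python3 - <<'E'
from station import env
import cv2,json
for n in("top","side"):
    f=env.grab_frame(n);cv2.imwrite(f"pics/{n}0.png",f[:,:,::-1])
    c=env.get_calibration(n);print(n,c)
print(env.observe())
E
```

```text
top {'fx': 399.7301409162614, 'fy': 399.7301409162614, 'cx': 322.92834952073446, 'cy': 196.86999713165363, 'world_from_camera': array([[-1.72994477e-02, -9.97118490e-01,  7.38609930e-02,
         4.25854883e+02],
       [-9.99828731e-01,  1.67659878e-02, -7.83645630e-03,
         5.04315343e+01],
       [ 6.57552297e-03, -7.39839092e-02, -9.97237757e-01,
         1.24842056e+03],
       [ 0.00000000e+00,  0.00000000e+00,  0.00000000e+00,
         1.00000000e+00]])}
side {'fx': 382.1373557039969, 'fy': 382.1373557039969, 'cx': 319.6163443606704, 'cy': 203.0170756451711, 'world_from_camera': array([[ 9.87791996e-01, -1.11931094e-01,  1.08343909e-01,
         3.92558672e+02],
       [-1.55773251e-01, -7.03966556e-01,  6.92939956e-01,
        -7.68076154e+02],
       [-1.29103837e-03, -7.01357625e-01, -7.12808400e-01,
         9.12491814e+02],
       [ 0.00000000e+00,  0.00000000e+00,  0.00000000e+00,
         1.00000000e+00]])}
{'clock': 0.1, 'joint_positions': array([-1.43751286,  0.42663662,  0.07385224,  1.60654648, -0.03408681,
        1.11080512, -0.06708415]), 'joint_velocities': array([-0.00010567, -0.0015219 ,  0.00064675, -0.00235726,  0.0004146 ,
        0.00114745, -0.00110918]), 'joint_efforts': array([ 8.76205915e-03, -9.51534677e+01,  3.77164498e+00, -4.64402890e+01,
        1.96384499e-02,  6.55472468e-03, -2.35236121e-05]), 'tool_pos': array([188.27010823, 647.82644854, 230.70097875]), 'tool_rot': array([-3.14045962e+00,  8.86937302e-05,  2.85879991e+00]), 'force': array([ 0.02828402,  0.56109881, -0.29042659]), 'ft_torque': array([-0.01206507, -0.01463595,  0.0158032 ]), 'finger_force': 0.0, 'grip_width': 85.6398050484994}
```

View pics/top0.png

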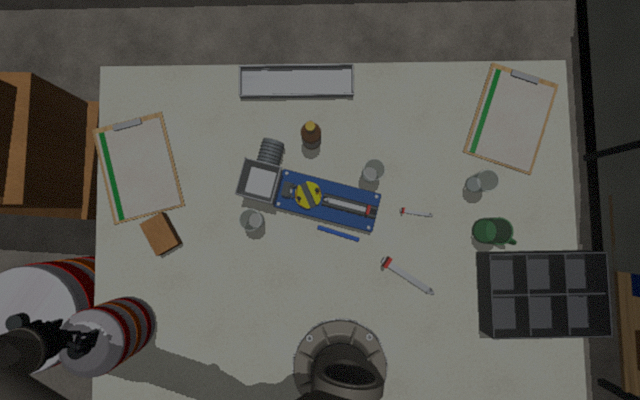

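View pics/side0.png

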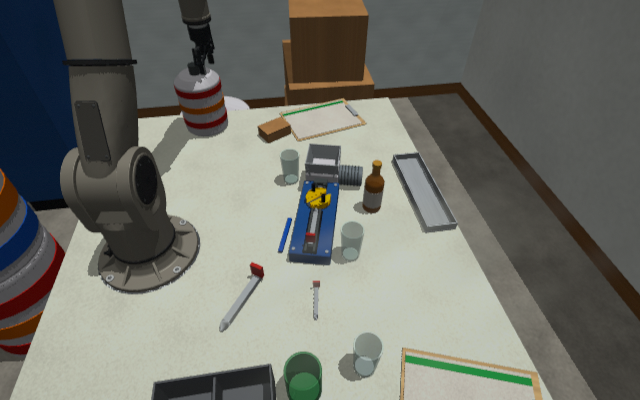

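The top view shows the blue mill at about (325,200), with the yellow disc at (308,194) and the hopper at (260,178). Three bar-like things carry a red tab: a small one at (415,212), one in the mill's channel at (350,207), and a large one at (408,275). The channel one is middle-sized and lies in the mill, so it fits the description. I'll confirm it in one enlarged crop.

Run:
```python
import cv2,numpy as np
t=cv2.imread("pics/top0.png");s=cv2.imread("pics/side0.png")
a=cv2.resize(t[160:240,270:390],(780,520),interpolation=cv2.INTER_CUBIC) #6.5x
cv2.imwrite("pics/c_top.png",cv2.convertScaleAbs(a,alpha=1.6))
b=cv2.resize(s[170:270,280:370],(540,600),interpolation=cv2.INTER_CUBIC) #6x
cv2.imwrite("pics/c_side.png",cv2.convertScaleAbs(b,alpha=1.3))
```

```text
(no output)
```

View pics/c_top.png

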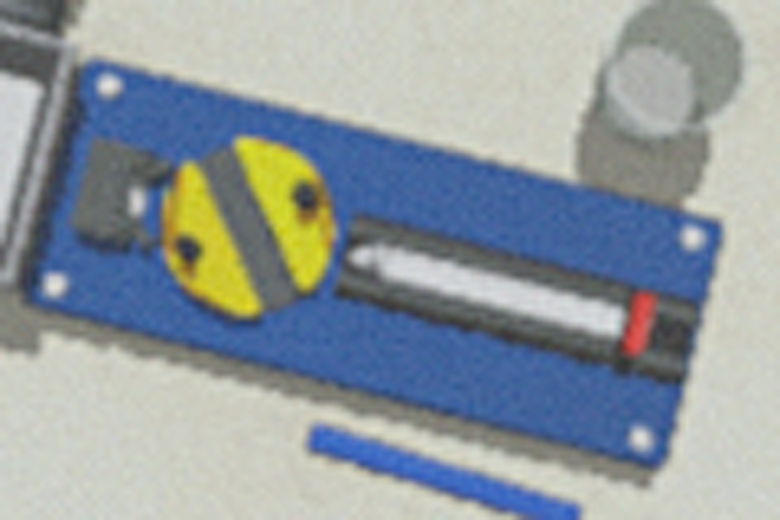

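View pics/c_side.png

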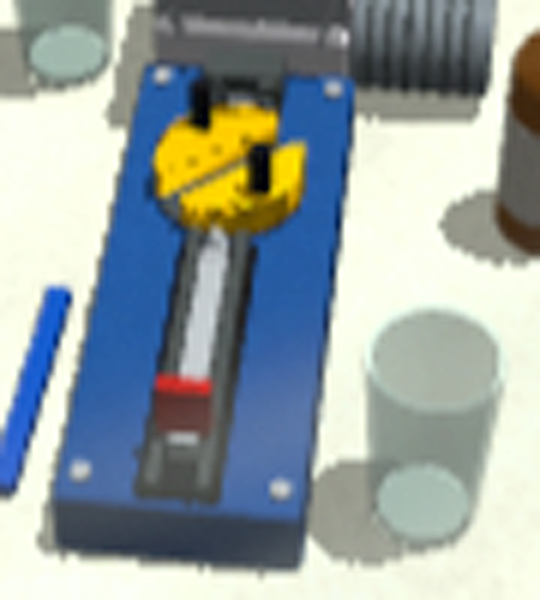

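The crops confirm that the channel bar, with its red tab at crop (639,323), is the one meant. The disc's slot runs from (222,155) to (280,300), and the pegs are at (305,195) and (188,248). Next is measuring.

```bash
cat > h.py <<'E'
import numpy as np
from station import env
C={n:env.get_calibration(n) for n in("top","side")}
def ray(n,p):
    c=C[n];M=np.array(c["world_from_camera"]);return M[:3,3],M[:3,:3]@np.array([(p[0]-c["cx"])/c["fx"],(p[1]-c["cy"])/c["fy"],1])
def atz(n,p,z):
    o,d=ray(n,p);return (o+d*(z-o[2])/d[2])[:2]
def proj(n,X):
    c=C[n];M=np.array(c["world_from_camera"]);q=M[:3,:3].T@(np.array(X,float)-M[:3,3]);return np.array([c["fx"]*q[0]/q[2]+c["cx"],c["fy"]*q[1]/q[2]+c["cy"]])
T=lambda x,y:(270+(x+.5)/6.5-.5,160+(y+.5)/6.5-.5)
S=lambda x,y:(280+(x+.5)/6-.5,170+(y+.5)/6-.5)
E
python3 - <<'E'
from h import *
import cv2
np.set_printoptions(precision=1,suppress=True)
def show(k,a,b=None):print(k,a,b if b is not None else "")
tp={"b1":(110,85),"b2":(55,285),"b3":(692,238),"b4":(641,438)}
sp={"b1":(333,88),"b2":(162,75),"b3":(281,488),"b4":(80,469)}
B={}
for k in tp:
    B[k]=(atz("top",T(*tp[k]),46),atz("side",S(*sp[k]),46));print(k,*B[k])
for i in(0,1):
    v=(B["b1"][i]+B["b2"][i]-B["b3"][i]-B["b4"][i])/2;print("mill yaw",np.arctan2(v[1],v[0]),np.linalg.norm(v),"centre",sum(b[i] for b in B.values())/4)
for n,f in(("top","pics/top0.png"),("side","pics/side0.png")):
    h=cv2.cvtColor(cv2.imread(f),cv2.COLOR_BGR2HSV);m=cv2.inRange(h,(20,130,60),(35,255,255))
    k,l,st,ce=cv2.connectedComponentsWithStats(m)
    if n=="top": m[:, :280]=0;m[:,345:]=0;m[:160]=0;m[:175]=0
    else: m[:,:300]=0;m[:,345:]=0;m[:180]=0;m[225:]=0
    pts=cv2.findNonZero(m);hull=cv2.convexHull(pts)[:,0].astype(float)
    e=cv2.minEnclosingCircle(hull.astype(np.float32));print(n,"circle",e,"M",atz(n,e[0],67),len(pts))
    h=cv2.cvtColor(cv2.imread(f),cv2.COLOR_BGR2HSV);r=cv2.inRange(h,(0,150,60),(8,255,255))
    k,l,st,ce=cv2.connectedComponentsWithStats(r)
    for i in range(1,k):
        if st[i,4]>8 and 280<ce[i,0]<400 and 150<ce[i,1]<250: print("red",ce[i],st[i],atz(n,ce[i],95))
print("pegs top",atz("top",T(305,195),97),atz("top",T(188,248),97))
print("pegs side",atz("side",S(262,146),97),atz("side",S(200,80),97))
a,b=atz("top",T(222,155),67),atz("top",T(280,300),67);d=a-b;print("slot",a,b,np.arctan2(d[1],d[0]))
print("nose",atz("top",T(352,257),56),atz("side",S(217,230),56))
print("tab top",atz("top",T(639,323),95),atz("side",S(184,382),95))
print("glass near",atz("top",T(650,88),115),atz("side",S(433,360),115))
E
```

```text
b1 [590.3 150. ] [589.  153.1]
b2 [497.4 176.5] [496.4 178.7]
b3 [ 514.3 -119.4] [ 513.6 -116.7]
b4 [422.1 -93.3] [421.1 -90.6]
mill yaw 1.2971046649188407 280.00609315084614 centre [506.   28.4]
mill yaw 1.2983857439353654 279.87340455118425 centre [505.   31.1]
top circle ((307.7601623535156, 194.60569763183594), 13.17689037322998) M [520.8  86. ] 340
red [367.5 209. ] [366 205   4   9  21] [473.8 -86.8]
side circle ((318.0, 198.0), 12.649210929870605) M [519.5  76.5] 382
red [310.1 234.3] [307 233   8   3  19] [471.8 -89.5]
pegs top [532.6  59.6] [509.8 111.9]
pegs side [533.6  61.6] [509.5 116. ]
slot [554.4  97.5] [487.6  72. ] 0.3644612892517901
nose [507.4  38.8] [507.6  45.3]
tab top [473.2 -87.9] [472.7 -85.9]
glass near [575.6 -93. ] [ 584.8 -107.5]
```

Emit:
{"api": "move_arm", "payload": {
  "motion": [
    [[-0.015,-0.015,0,0,0,0],[-0.04,-0.04,0,0,0,0],[-0.07,-0.07,0,0,0,0],[-0.1,-0.1,0,0,0,0],[-0.13,-0.13,0,0,0,0],[-0.16,-0.16,0,0,0,0],[-0.19,-0.19,0,0,0,-0.01],[-0.22,-0.22,0,0,0,-0.01],[-0.25,-0.25,0,0,0,-0.01],[-0.28,-0.28,0,0,0,-0.01],[-0.31,-0.31,0,0,0,-0.01],[-0.34,-0.34,0,0,0,-0.01]]
  ],
  "jaw": -1,
  "newtons": 40
}}

```text
clock: 1.3
tool_pos: [420.4, 225.0, 231.3]
tool_rot: [3.142, -0.0, 2.869]
force: [-0.5, -0.1, -0.5]
grip_width: -0.0
finger_force: 0.0
```

Emit:
{"api": "move_arm", "payload": {
  "motion": [
    [[-0.03,-0.03,0,0,0,0],[-0.06,-0.06,0,0,0,0],[-0.09,-0.09,0,0,0,0],[-0.12,-0.12,0,0,0,0],[-0.145,-0.15,0,0,0,0],[-0.157,-0.172,0.01,0,0,0],[-0.157,-0.172,0.04,0,0,0],[-0.157,-0.172,0.075,0,0,0],[-0.157,-0.172,0.105,0,0,0],[-0.157,-0.172,0.12,0,0,0],[-0.157,-0.172,0.12,0,0,0]]
  ]
}}

```text
clock: 2.4
tool_pos: [523.3, 18.5, 109.3]
tool_rot: [-3.139, -0.003, 2.869]
force: [0.1, 1.1, -0.2]
grip_width: 0.4
finger_force: 0.0
```

Run:
```python
from h import *
import cv2
np.set_printoptions(precision=1,suppress=True)
o=env.observe();print(o["tool_pos"],o["tool_rot"],o["force"],o["clock"])
u=np.array([.2697,.963]);w=np.array([-.963,.2697]);d=o["tool_pos"][:2]-[521.5,87.3];print("mill",d@u,d@w)
a=cv2.resize(env.grab_frame("side")[140:260,260:400,::-1],(700,600),interpolation=cv2.INTER_CUBIC)
cv2.imwrite("pics/s1.png",a)
print("bottle",atz("top",(311,127),190))
```

```text
[523.3  18.5 109.3] [-3.1 -0.   2.9] [ 0.1  1.1 -0.2] 2.4
mill -65.72364843466644 -20.32052746027696
bottle [693.2  70.9]
```

View pics/s1.png

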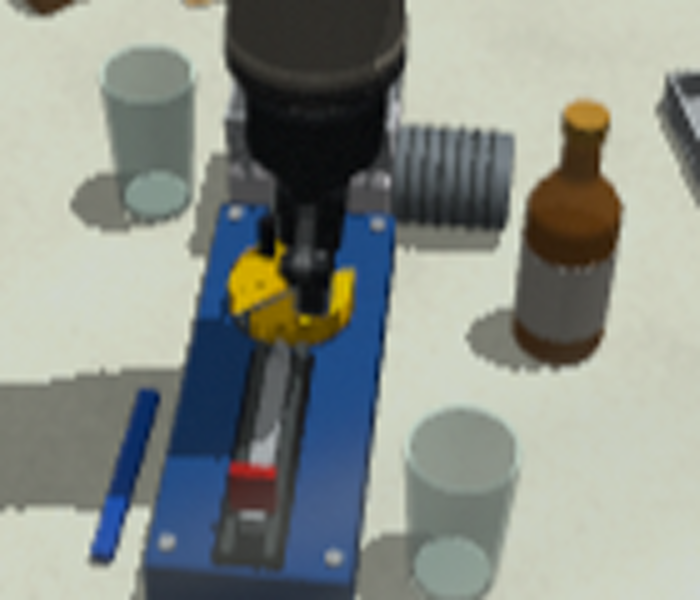

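The closed fingertips stand above the channel's front end, near crop (315,300), clear of the tab and both pegs. I'll lower them to 80 mm, then push along the mill's +x against the near peg, stopping short of full alignment.

Emit:
{"api": "move_arm", "payload": {
  "motion": [
    [[-0.003,0,0.012,0,0,0],[-0.003,0,0.026,0,0,0],[-0.003,0,0.029,0,0,0],[-0.003,0.008,0.029,0,0,0],[-0.003,0.016,0.029,0,0,0],[-0.003,0.021,0.029,0,0,0],[-0.003,0.026,0.029,0,0,0],[-0.003,0.031,0.029,0,0,0],[-0.003,0.036,0.029,0,0,0],[-0.003,0.039,0.029,0,0,0],[-0.003,0.039,0.029,0,0,0]]
  ]
}}

```text
clock: 3.55
tool_pos: [541.3, 52.4, 83.5]
tool_rot: [-3.14, 0.006, 2.865]
force: [2.3, -4.8, 0.8]
grip_width: -0.3
finger_force: 2.1
```

Run:
```python
from h import *
import cv2
np.set_printoptions(precision=1,suppress=True)
o=env.observe();print(o["tool_pos"],o["tool_rot"],o["force"],o["clock"])
u=np.array([.2697,.963]);w=np.array([-.963,.2697]);d=o["tool_pos"][:2]-[521.5,87.3];print("mill",d@u,d@w)
s=cv2.resize(env.grab_frame("side")[170:230,290:360,::-1],(420,360),interpolation=cv2.INTER_CUBIC)
t=cv2.resize(env.grab_frame("top")[165:225,275:335,::-1],(360,360),interpolation=cv2.INTER_CUBIC)
cv2.imwrite("pics/s2.png",np.hstack([s,cv2.convertScaleAbs(t,alpha=1.6)]))
```

```text
[541.3  52.4  83.5] [-3.1  0.   2.9] [ 2.3 -4.8  0.8] 3.55
mill -28.217068814246396 -28.487654165734856
```

View pics/s2.png

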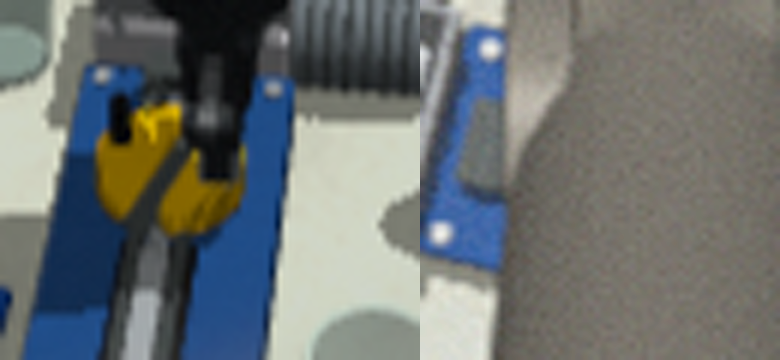

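The disc has turned. In the side half its slot runs from about (138,215) to (180,150), nearly in line, and the free peg's top is at (119,96). The arm hides the disc from the top camera.

Run:
```python
from h import *
np.set_printoptions(precision=1,suppress=True)
S2=lambda p:(290+(p[0]+.5)/6-.5,170+(p[1]+.5)/6-.5)
inv=lambda q:((q[0]-290+.5)*6-.5,(q[1]-170+.5)*6-.5)
O=np.array([521.5,87.3]);Y=1.2977
p=atz("side",S2((119,96)),97)-O;print("peg",p,np.linalg.norm(p),np.arctan2(p[1],p[0])-Y+np.pi/2)
a,b=[atz("side",S2(q),67) for q in((138,215),(180,150))];d=b-a;print("slot",np.arctan2(d[1],d[0])-Y+np.pi)
for t in(2.5,2.7,2.8,2.9,3.0,3.14):
    X=[*(O+29*np.array([np.cos(Y+t-np.pi/2),np.sin(Y+t-np.pi/2)])),97]
    e=[inv(proj("side",[*(O+s*40*np.array([np.cos(Y+t),np.sin(Y+t)])),67])) for s in(1,-1)]
    print(t,np.array(inv(proj("side",X))),np.array(e))
```

```text
peg [-24.6  18.1] 30.582453377389776 2.7798204921204235
slot 2.834766280309517
2.5 [130.8  88.4] [[117.9 195.1]
 [222.6 118. ]]
2.7 [123.9  94.3] [[130.  201.8]
 [210.7 111.7]]
2.8 [121.1  97.6] [[136.7 204.5]
 [204.2 109.3]]
2.9 [118.8 101.1] [[143.7 206.6]
 [197.3 107.2]]
3.0 [117.1 104.7] [[151.1 208.3]
 [190.3 105.7]]
3.14 [115.4 110. ] [[161.8 209.8]
 [180.1 104.4]]
```

Emit:
{"api": "move_arm", "payload": {
  "motion": [
    [[0,0.003,0,0,0,0],[0,0.006,0,0,0,0],[0,0.008,0,0,0,0],[0,0.009,0,0,0,0],[0,0.0095,0,0,0,0],[0,0.0095,0,0,0,0]]
  ]
}}

```text
clock: 4.25
tool_pos: [540.7, 64.9, 82.3]
tool_rot: [3.142, -0.0, 2.869]
force: [0.7, -1.2, 1.2]
grip_width: -0.3
finger_force: 0.6
```

Run:
```python
from h import *
import cv2
np.set_printoptions(precision=1,suppress=True)
o=env.observe();print(o["tool_pos"],o["tool_rot"],o["force"],o["clock"])
u=np.array([.2697,.963]);w=np.array([-.963,.2697]);d=o["tool_pos"][:2]-[521.5,87.3];print("mill",d@u,d@w)
s=cv2.resize(env.grab_frame("side")[170:230,290:360,::-1],(700,600),interpolation=cv2.INTER_CUBIC)
cv2.imwrite("pics/s3.png",s)
```

```text
[540.7  64.9  82.3] [ 3.1 -0.   2.9] [ 0.7 -1.2  1.2] 4.25
mill -16.3888876401809 -24.50784150448192
```

View pics/s3.png

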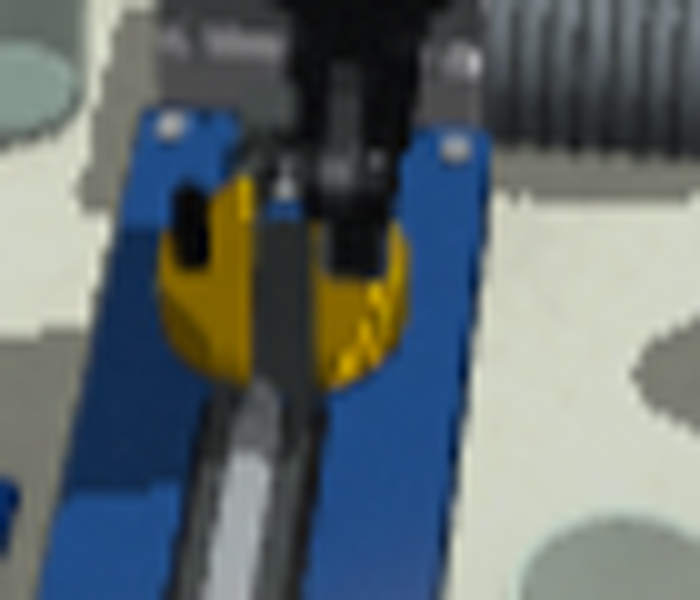

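The side view shows the disc slightly past alignment: the slot runs from (283,387) to (285,207), where alignment would lean about 30 px to the right, so about 0.1 rad over. I'll push the other peg the same way (+x) to bring it back.

Emit:
{"api": "move_arm", "payload": {
  "motion": [
    [[0,-0.008,0,0,0,0],[0,-0.014,-0.01,0,0,0],[0,-0.014,-0.036,0,0,0],[0.02,-0.014,-0.036,0,0,0],[0.04,-0.014,-0.036,0,0,0],[0.05,-0.014,-0.036,0,0,0],[0.051,-0.014,-0.02,0,0,0],[0.051,-0.014,0,0,0,0],[0.051,-0.014,0,0,0,0],[0.051,-0.009,0,0,0,0],[0.051,-0.007,0,0,0,0],[0.051,-0.007,0,0,0,0]]
  ]
}}

```text
clock: 5.5
tool_pos: [490.4, 72.2, 83.1]
tool_rot: [3.141, 0.001, 2.869]
force: [0.1, -0.2, 0.6]
grip_width: 0.2
finger_force: 0.0
```

```bash
cat >> h.py <<'E'
def mill():
    o=env.observe();u=np.array([.2697,.963]);w=np.array([-.963,.2697]);d=o["tool_pos"][:2]-[521.5,87.3]
    print("mill",(d@u).round(2),(d@w).round(2),o["tool_pos"][2].round(2),"F",(o["force"][:2]@u).round(2),(o["force"][:2]@w).round(2),o["clock"])
E
python3 -c "from h import *;mill()"
```

```text
mill -22.98 25.9 83.07 F -0.14 -0.16 5.5
```

Emit:
{"api": "move_arm", "payload": {
  "motion": [
    [[0,0.001,0,0,0,0],[0,0.002,0,0,0,0],[0,0.002,0,0,0,0]]
  ]
}}

```text
clock: 5.8
tool_pos: [490.4, 73.6, 82.5]
tool_rot: [3.142, 0.0, 2.869]
force: [0.2, -1.9, 1.4]
grip_width: -0.2
finger_force: 0.8
```

```bash
python3 -c "from h import *;mill()"
```

```text
mill -21.55 26.29 82.48 F -1.78 -0.65 5.8
```

Emit:
{"api": "move_arm", "payload": {
  "motion": [
    [[0,0.001,0,0,0,0],[0,0.002,0,0,0,0],[0,0.0025,0,0,0,0],[0,0.0025,0,0,0,0]]
  ]
}}

```text
clock: 6.2
tool_pos: [490.9, 76.1, 82.2]
tool_rot: [-3.141, -0.0, 2.869]
force: [-1.6, -1.6, 2.1]
grip_width: -0.0
finger_force: 0.9
```

```bash
python3 -c "from h import *;mill()"
```

```text
mill -19.02 26.5 82.24 F -1.96 1.14 6.2
```

Emit:
{"api": "move_arm", "payload": {
  "motion": [
    [[0,-0.01,0,0,0,0],[0,-0.016,-0.01,0,0,0],[-0.002,-0.02,-0.04,0,0,0],[-0.007,-0.045,-0.045,0,0,0],[-0.012,-0.075,-0.045,0,0,0],[-0.017,-0.105,-0.045,0,0,0],[-0.022,-0.135,-0.045,0,0,0],[-0.026,-0.165,-0.045,0,0,0],[-0.026,-0.19,-0.045,0,0,0],[-0.026,-0.199,-0.045,0,0,0],[-0.026,-0.199,-0.045,0,0,0]]
  ]
}}

```text
clock: 7.3
tool_pos: [462.0, -123.8, 127.8]
tool_rot: [3.141, 0.001, 2.866]
force: [0.2, 0.3, -0.2]
grip_width: -0.0
finger_force: 0.0
```

Run:
```python
from h import *
import cv2
mill()
s=cv2.resize(env.grab_frame("side")[170:260,290:370,::-1],(480,540),interpolation=cv2.INTER_CUBIC)
t=cv2.resize(env.grab_frame("top")[165:225,280:335,::-1],(320,349),interpolation=cv2.INTER_CUBIC)
p=np.zeros((540,320,3),np.uint8);p[:349]=cv2.convertScaleAbs(t,alpha=1.6)
cv2.imwrite("pics/s4.png",np.hstack([s,p]))
```

```text
mill -219.33 0.34 127.84 F 0.34 -0.12 7.3
```

View pics/s4.png

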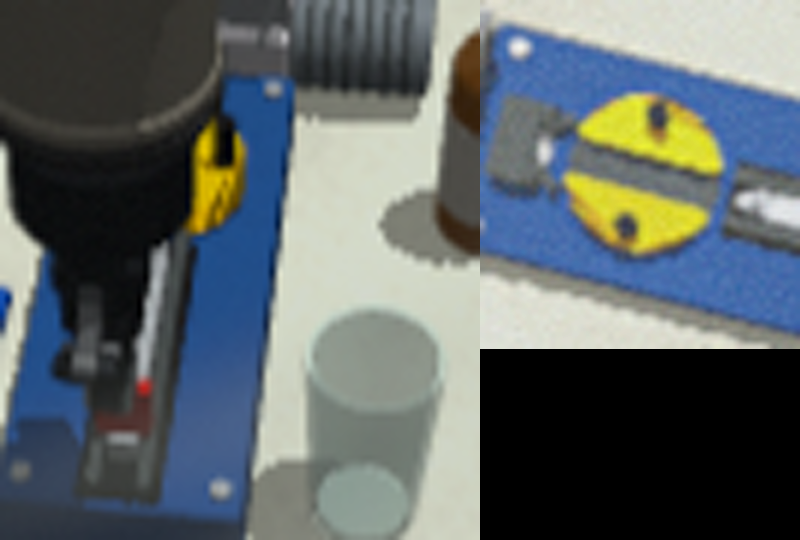

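In the top half the slot runs from (570,155) to (720,190) and continues straight into the bar's nose at (745,200), so it is aligned. The fingertips are behind the red tab. I'll lower them and push.

Emit:
{"api": "move_arm", "payload": {
  "motion": [
    [[0,0,0.02,0,0,0],[0,0,0.045,0,0,0],[0,0,0.053,0,0,0],[0,0.01,0.053,0,0,0],[0,0.02,0.053,0,0,0],[0,0.027,0.053,0,0,0],[0,0.034,0.053,0,0,0],[0,0.041,0.053,0,0,0],[0,0.048,0.053,0,0,0],[0,0.055,0.053,0,0,0],[0,0.062,0.053,0,0,0],[0,0.068,0.053,0,0,0]]
  ]
}}

```text
clock: 8.6
tool_pos: [480.8, -56.6, 74.3]
tool_rot: [-3.142, -0.0, 2.869]
force: [-0.3, -5.2, 3.6]
grip_width: -0.1
finger_force: 2.2
```

```bash
python3 -c "from h import *;mill()"
```

```text
mill -149.53 0.36 74.32 F -5.12 -1.09 8.6
```

Emit:
{"api": "move_arm", "payload": {
  "motion": [
    [[0,0.006,0,0,0,0],[0,0.012,0,0,0,0],[0,0.018,0,0,0,0],[0,0.024,0,0,0,0],[0,0.03,0,0,0,0],[0,0.036,0,0,0,0],[0,0.042,0,0,0,0],[0,0.048,0,0,0,0],[0,0.054,0,0,0,0],[0,0.059,0,0,0,0],[0,0.062,0,0,0,0],[0,0.064,0,0,0,0]]
  ]
}}

```text
clock: 9.8
tool_pos: [498.0, 4.9, 74.3]
tool_rot: [-3.142, -0.0, 2.869]
force: [-0.5, -0.9, -1.8]
grip_width: -0.0
finger_force: 0.5
```

```bash
python3 -c "from h import *;mill()"
```

```text
mill -85.69 0.42 74.26 F -1.03 0.22 9.8
```

Emit:
{"api": "move_arm", "payload": {
  "motion": [
    [[0,0.002,0,0,0,0],[0,0.004,0,0,0,0],[0,0.006,0,0,0,0],[0,0.008,0,0,0,0],[0,0.008,0,0,0,0]]
  ]
}}

```text
clock: 10.3
tool_pos: [499.1, 9.3, 74.2]
tool_rot: [-3.139, -0.001, 2.866]
force: [-4.5, -18.5, 3.8]
grip_width: 0.1
finger_force: 9.9
```

```bash
python3 -c "from h import *;mill()"
```

```text
mill -81.14 0.49 74.16 F -18.99 -0.65 10.3
```

The push stalled at x = -81.1 mm with 19 N, which is where the stop was predicted. I'll press slightly more to confirm, then back off and rise.

Emit:
{"api": "move_arm", "payload": {
  "motion": [
    [[0,0.002,0,0,0,0],[0,0.002,0,0,0,0],[0,0.002,0,0,0,0]]
  ]
}}

```text
clock: 10.6
tool_pos: [499.2, 9.6, 74.1]
tool_rot: [-3.137, -0.001, 2.864]
force: [-8.1, -28.3, 8.5]
grip_width: -0.0
finger_force: 15.2
```

```bash
python3 -c "from h import *;mill()"
```

```text
mill -80.89 0.54 74.14 F -29.43 0.15 10.6
```

Emit:
{"api": "move_arm", "payload": {
  "motion": [
    [[0,-0.006,0,0,0,0],[0,-0.02,0,0,0,0],[0,-0.04,0,0,0,0],[0,-0.05,-0.02,0,0,0],[0,-0.06,-0.06,0,0,0],[0,-0.08,-0.1,0,0,0],[0,-0.11,-0.12,0,0,0],[0,-0.14,-0.13,0,0,0],[0,-0.165,-0.13,0,0,0],[0,-0.165,-0.13,0,0,0]]
  ]
}}

```text
clock: 11.6
tool_pos: [455.1, -147.9, 204.9]
tool_rot: [3.141, 0.001, 2.865]
force: [0.4, 0.5, -0.7]
grip_width: 0.0
finger_force: 0.0
```

Run:
```python
from h import *
import cv2
mill()
s=cv2.resize(env.grab_frame("side")[130:270,270:390,::-1],(480,560),interpolation=cv2.INTER_CUBIC)
g=env.grab_frame("top")[:,:,::-1];t=cv2.resize(g[150:260,230:390],(320,220),interpolation=cv2.INTER_CUBIC)
z=cv2.resize(g[165:225,280:350],(320,274),interpolation=cv2.INTER_CUBIC)
p=np.zeros((560,320,3),np.uint8);p[:220]=t;p[230:504]=z
cv2.imwrite("pics/s5.png",np.hstack([s,cv2.convertScaleAbs(p,alpha=1.6)]))
```

```text
mill -244.39 0.48 204.93 F 0.54 -0.23 11.6
```

View pics/s5.png

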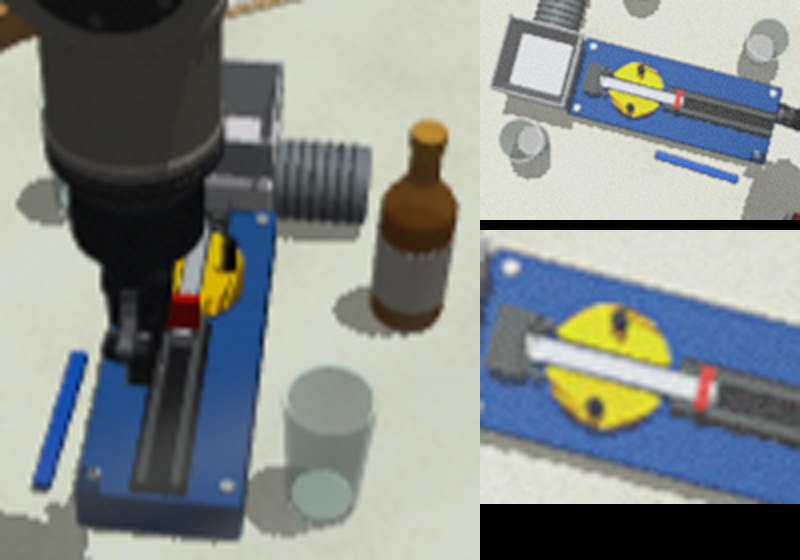

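The bar runs through the disc's slot into the keeper, with the red tab at crop (705,388) just behind the disc. The glasses, bottle and pen in view haven't moved, and the gripper is clear at 205 mm.

```bash
python3 -c "
from station import env
print(env.finish_job())"
```

```text
the job is handed in; nothing more can be done
None
```

The mill shaft is locked and the job is handed in: the slot is in line, the bar is pushed through the disc and hard against the stop (under 0.3 mm of movement at 29 N), no other object was touched, and it took about 12 s of the 48 s.

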